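Pack the stain-care tray at the coin laundry

ROBOT

A 6-joint arm with a two-finger parallel gripper is mounted at the origin on the work surface. World frame = base frame: x ahead of the robot, y to its left, z up, the work surface at z = 0. Lengths are in m, angles in rad, forces in N, time in s.
With the tool pointing down it reaches from about 0.425 to 0.95 m from the base axis. Payload 3.5 kg.
Tool frame: the origin (TCP) lies at the very end of the fingers, on their centre line; the grasp point (between the pads) lies 19 mm behind it; x points along the fingers, z is the direction in which the jaws open and shut, and the axes are right-handed (so a half turn about x gives the same grasp; the last joint's range is limited). The gripper opens to 85 mm and grips with 20 to 120 N. Pads are 22 mm wide; open, the fingers measure 114 mm over their backs; the gripper's body (76 mm by 85 mm) begins 54 mm behind the grasp point. The pads swing forward as they close: fully open they stand 13 mm farther back than shut.
Start: joints at [1.179, 0.286, 1.577, -0, 1.279, -0.15], TCP at [0.162, 0.655, 0.208] pointing down, gripper open.
Joint ranges: [-2.77, 2.77], [-0.9, 2.22], [0.21, 2.48], [-1.53, 4.67], [0.24, 2.81], [-2.84, 2.84]. Speed limits (rad/s): [2.79, 2.79, 3.14, 3.14, 3.14, 3.14].

INTERFACE

Orientations are given as a unit quaternion [x, y, z, w].
In Python, from plant import ctrl, cams gives the robot as it stands.
- The arm moves only by the tool play_rows, never from a script. Its argument "rows" is a list of rows, each a list of 3 entries, a list of its own where there are three numbers: the opening in per cent of the stroke, from 0 (shut) to 100 (fully open), then the shift along the tool's x, y, z in units of 0.3 m (1.0 is 0.3 m), then the turn, a rotation vector about the tool's x, y, z in units of pi/2 rad (1.0 is pi/2 rad). A call has 1 to 10 rows; each row is the pose to reach, as a shift and turn from the pose commanded when the call began, along the tool's axes at that moment; what a row does not reach only later rows make up. A row lasts 1/12 s, in which the tool goes at most 41.7 mm and 7.16 degrees, less where a joint would pass 70% of its speed; a pose out of reach is approached as far as the arm can. A call with a number of a shift or a turn outside -1 to 1 is refused whole. A call with a gripper value outside its range is refused whole. The fingers move at their own pace and stop on an object; "force" is the grip in N (left out, the last holds). Time passes only in rows, so rows that repeat a pose let the fingers close. It gives the time, the measured TCP pose, the force and the opening at its end, in the units of the state.
- ctrl.get_state(): the state, without advancing time (a new reading comes with each control period).
- cams.read_camera(name): name is "scene" or "top" or "wrist"; returns a dict with "color" (384x512x3 uint8, red, green, blue), "fx", "fy", "cx", "cy" (pixels), "k1" (the pictures are not rectified: a ray, as slopes to the right and down, at radius r is drawn at 1 + k1 r^2 times it, then the intrinsics apply), "view" (4x4, takes a point from world to camera coordinates). Camera axes: x right, y down, z forward; pixel columns grow to the right and rows downward; lengths in m; the calibration is good to about 2 mm. A picture is of the moment at which its call begins. There is no depth.
- ctrl.sign_off(): hands the job in, once; it reports no verdict.
The state is a dict: "time": time; "qpos": joint angles; "dq": joint speeds; "joint_efforts": joint torques, N m; "eef_pos": TCP position; "tcp_rot": TCP orientation; "contact_force": force on the tool from outside, world axes, zero at the start; "wrist_torque": the same for the moment, N m; "opening": opening from 0.0 (shut) to 1.0 (fully open).
Only numpy, scipy, OpenCV 4.12 (cv2) and the standard library are available. Lean on these libraries where they do the work, as an engineer would, in place of code of your own. Each camera call takes 0.05 s, during which the arm holds its last target. There are 200 camera calls.

TASK

Pack the laundry's stain-care tray: stand the open dosing cup in the round well, the slim beaker upright inside the dosing cup, the square bottle upright in the square well, and lay the lint brush, bristles up, in the long well. Leave the three look-alikes (the closed cap, the round bottle and the bristle-less scraper) where they are on the table.

Things in the scene. Friction and masses are not known exactly. Their poses are not given: they have to be found in the camera images.
- round_holder: Holder with a round well for the dosing cup. Fixed grey plate with white rims, 142 (x) by 94 (y) by 4 mm, one of three side by side along y, in any order, in a white tray (158 x 306 mm, rim 20 mm above the table). Origin: centre of its underside, 5 mm above the table; its floor is 4 mm above the origin; z up. Well centred: a ring 78 mm inside and 90 mm outside diameter, standing 12 mm above the floor.
- square_holder: Holder with a square well for the square bottle. Fixed grey plate with white rims, 142 (x) by 94 (y) by 4 mm, one of three side by side along y, in any order, in a white tray (158 x 306 mm, rim 20 mm above the table). Origin: centre of its underside, 5 mm above the table; its floor is 4 mm above the origin; z up. Well centred: 60 mm square inside, 72 mm outside, sides parallel to x and y, rim 12 mm above the floor.
- long_holder: Holder with a long well for the brush. Fixed grey plate with white rims, 142 (x) by 94 (y) by 4 mm, one of three side by side along y, in any order, in a white tray (158 x 306 mm, rim 20 mm above the table). Origin: centre of its underside, 5 mm above the table; its floor is 4 mm above the origin; z up. Well centred: 136 mm (x) by 50 mm (y) inside, rim 12 mm above the floor; its long sides are open over the middle 76 mm.
- dosing_cup: Dosing cup: white plastic round cup, open at the top, standing upright; 60 mm outside diameter, 45 mm high, wall 4 mm (52 mm inside), floor 5 mm thick, about 60 g. Origin: centre of its underside; z up through the mouth.
- beaker: Measuring beaker: slim white plastic round beaker, open at the top, standing upright; 38 mm outside diameter, 85 mm high, wall 3 mm, about 50 g. Standing in the dosing cup it sticks out 45 mm above the cup's rim. Origin: centre of its underside; z up through the mouth.
- square_bottle: Stain-remover bottle with square sides, white plastic, 44 x 44 mm and 88 mm high, with a round neck and a 25 mm grey cap, 112 mm high in all; upright, about 160 g. Origin: centre of its underside; x and y square to its faces, z up.
- brush: Lint brush: wooden block 120 mm (x) by 34 mm (y) by 22 mm high, lying with its bristles up: three rows of short dark tufts on top, 108 x 23 mm and 12 mm high (34 mm high in all); about 100 g. Origin: centre of the block's underside; x along the block, z up through the bristles. Both ends are alike.
- closed_cap: Look-alike of the dosing cup: white plastic screw cap, 60 mm diameter, 45 mm high, but with a closed flat top. Does not belong in the tray. Origin: centre of its underside.
- round_bottle: Look-alike of the square bottle: white plastic bottle with a round body of 46 mm diameter, the same neck and grey cap, 112 mm high in all. Does not belong in the tray. Origin: centre of its underside.
- scraper: Look-alike of the brush: the same wooden block, 120 x 34 x 22 mm, but on top only one smooth dark blade 108 x 4 mm and 12 mm high, no tufts. Does not belong in the tray. Origin: centre of its underside. x along the block.
Mind the look-alikes: they are no part of the job. What is shaped like the square_bottle but blue or yellow is not meant.

How it is judged:
By the outcome, as a careful person would: the job done as asked, in the order asked, and still so for the second after the job is handed in, with the robot touching nothing.
It also fails if it takes over 112 s, if anything falls off the work surface, if the arm or the gripper's body presses on something with over 40 N, if the wrist force passes 120 N, or if a joint passes its speed limit or range.

## Working session

There is one attempt and no reset: what is moved stays moved. The work goes in short steps, Python scripts to look and compute and a tool call to move; the robot and the scene stay as the last step left them, time stands still between calls to the robot, and variables do not carry over. Pictures are saved under pics/ and viewed, about 12 in all and at most 16, crops included, and the job is handed in when it is done.

Besides the shell and the picture viewer there is one more tool, called in YAML: its name, and indented under it one key for each argument. play_rows: Moves the arm, as the interface text tells. Shifts and turns lie within -1 to 1; 1 stands for 0.3 m of shift or pi/2 rad of turn. Its arguments: {"type":"object","properties":{"rows":{"type":"array"},"force":{"type":"number"}},"required":["rows"]}

```bash
ls; mkdir -p pics
cat > h.py <<'E'
import numpy as np, cv2
from plant import ctrl, cams
from scipy.spatial.transform import Rotation as R
def shot(n,f=None):
    c=cams.read_camera(n)
    if f: cv2.imwrite('pics/'+f+'.png',c['color'][:,:,::-1])
    return c
def ray(c,u,v):
    d=np.array([(u-c['cx'])/c['fx'],(v-c['cy'])/c['fy']]); s=d.copy()
    for _ in range(20): s=d/(1+c['k1']*(s@s))
    V=np.array(c['view']); Rm=V[:3,:3]; o=-Rm.T@V[:3,3]
    return o,Rm.T@np.array([s[0],s[1],1])
def onz(c,u,v,z):
    o,d=ray(c,u,v); return o+d*(z-o[2])/d[2]
def proj(c,p):
    V=np.array(c['view']); q=V[:3,:3]@np.array(p)+V[:3,3]; s=q[:2]/q[2]; s=s*(1+c['k1']*(s@s))
    return s[0]*c['fx']+c['cx'],s[1]*c['fy']+c['cy']
E
python3 - <<'E'
from h import *
np.set_printoptions(precision=4,suppress=True)
for n in ['scene','top','wrist']:
    c=shot(n,n+'0'); V=np.array(c['view']); print(n,-V[:3,:3].T@V[:3,3],V[2,:3],c['fx'],c['k1'])
s=ctrl.get_state(); print(s)
a=cv2.imread('pics/scene0.png');b=cv2.imread('pics/top0.png')
E
```

```text
pics
scene [1.0295 0.655  0.5592] [-0.5396 -0.6554 -0.5285] 393.253800302762 -0.02529168673473702
top [ 0.4358 -0.0027  0.982 ] [ 0.0798 -0.0138 -0.9967] 392.17312410651067 -0.03870874970608046
wrist [0.0892 0.6725 0.3727] [ 0.2821 -0.0711 -0.9568] 323.8310594454307 -0.015119489344910551
{'time': 0.15, 'qpos': array([ 1.179 ,  0.287 ,  1.5778,  0.    ,  1.2786, -0.15  ]), 'dq': array([-0.001 , -0.0017, -0.0041,  0.0012,  0.0001, -0.0009]), 'joint_efforts': array([  0.0005, -40.6606, -29.3142,  -0.0001,   0.0039,  -0.    ]), 'eef_pos': array([0.1614, 0.6549, 0.2065]), 'tcp_rot': array([-0.4364,  0.5572,  0.4358,  0.5561]), 'contact_force': array([-0.4908, -0.2021,  0.173 ]), 'wrist_torque': array([0.0081, 0.0076, 0.0214]), 'opening': 0.9965965453638006}
```

View pics/top0.png

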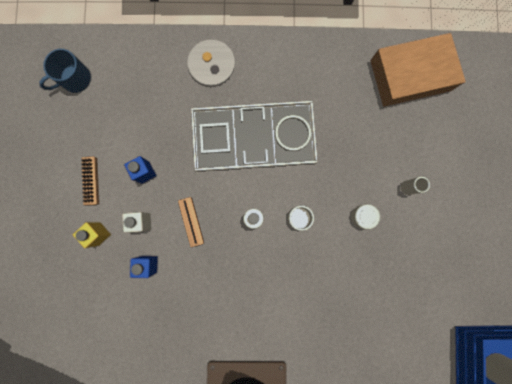

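View pics/scene0.png

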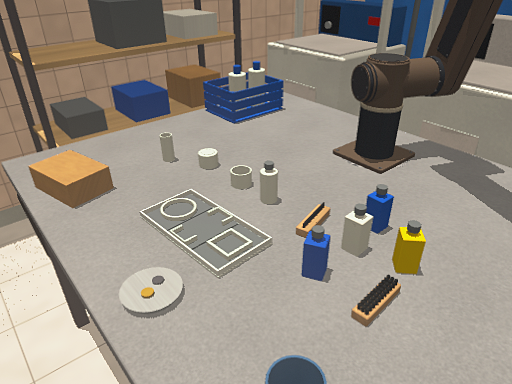

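The top view has +x up and +y left. Candidates:
- **Cups:** open cup (301,218), closed cap (367,217).
- **Beaker:** (420,185).
- **Bottles:** white square (133,222), round (253,218), blue/yellow (139,168), (142,267) and (88,235).
- **Brushes:** brush with tufts (90,181), scraper (191,221).

The holders run square, long, round from left to right. Next I'll measure these and check with a crop.

Run:
```python
from h import *
np.set_printoptions(precision=4,suppress=True)
c=shot('top'); im=c['color'].astype(int)
g=cv2.cvtColor(c['color'],cv2.COLOR_RGB2GRAY); hsv=cv2.cvtColor(c['color'],cv2.COLOR_RGB2HSV)
white=((hsv[:,:,2]>150)&(hsv[:,:,1]<50)).astype(np.uint8)
wood=((im[:,:,0]-im[:,:,2]>50)&(im[:,:,0]>120)).astype(np.uint8)
def comps(m,z,box,tag):
    x0,y0,x1,y1=box
    cs,_=cv2.findContours(m[y0:y1,x0:x1],cv2.RETR_EXTERNAL,cv2.CHAIN_APPROX_NONE,offset=(x0,y0))
    for k in cs:
        if cv2.contourArea(k)<60: continue
        (a,b),wh,an=cv2.minAreaRect(k)
        pts=np.array([onz(c,*p[0],z)[:2] for p in k],np.float32)
        r=cv2.minAreaRect(pts)
        print(tag,'px',round(a),round(b),'rect',np.round(r[0],4),np.round(np.array(r[1])*1000,1),round(r[2],1))
comps(white,.045,(275,195,330,240),'cup'); comps(white,.045,(340,195,390,240),'cap')
comps(white,.085,(395,165,440,205),'beaker'); comps(white,.088,(115,205,150,240),'sqb')
comps(white,.088,(235,200,270,240),'rndb')
comps(wood,.022,(70,145,105,215),'brush'); comps(wood,.022,(170,190,215,250),'scraper')
m=white[90:180,180:330].copy()
comps(white,.020,(180,90,330,180),'tray')
# inner holes
cs,h=cv2.findContours(white,cv2.RETR_CCOMP,cv2.CHAIN_APPROX_NONE)
for k in cs:
    (a,b),wh,an=cv2.minAreaRect(k)
    if 185<a<325 and 95<b<175 and cv2.contourArea(k)>100:
        pts=np.array([onz(c,*p[0],.021)[:2] for p in k],np.float32); r=cv2.minAreaRect(pts); print('well',round(a),round(b),np.round(r[0],4),np.round(np.array(r[1])*1000,1),round(r[2],1))
big=lambda x0,y0,w,h,s:cv2.resize(c['color'][y0:y0+h,x0:x0+w,::-1],None,fx=s,fy=s,interpolation=cv2.INTER_CUBIC)
A=np.hstack([big(70,145,140,100,4)]);B=big(230,165,210,75,560/210)
cv2.imwrite('pics/crop1.png',np.vstack([A,B]))
s=ctrl.get_state(); print(R.from_quat(s['tcp_rot']).as_matrix())
```

```text
cup px 301 217 rect [ 0.4473 -0.1286] [59.6 59.2] 56.9
cap px 368 216 rect [ 0.4516 -0.2887] [57.6 56.9] 45.2
sqb px 132 222 rect [0.4324 0.2633] [45.2 43.3] 2.0
rndb px 254 218 rect [ 0.4454 -0.0137] [43.1 43.2] 0.6
brush px 89 180 rect [0.5328 0.3916] [118.1  32.5] 3.9
scraper px 190 222 rect [0.4345 0.1395] [118.3  33.5] 16.6
tray px 253 135 rect [ 0.6524 -0.0124] [158.7 307.3] 4.5
well 214 137 [0.6445 0.0848] [73.2 73.8] 4.8
well 214 137 [0.6446 0.0852] [63.8 63.6] 4.6
well 293 132 [ 0.6601 -0.1108] [86.3 90. ] 0.8
well 293 132 [ 0.6601 -0.1108] [77.9 79.1] 45.7
well 253 135 [ 0.6521 -0.0124] [158.5 307. ] 4.5
well 254 135 [ 0.6517 -0.0131] [153.3 300.2] 4.5
[[-0.0006 -0.9709  0.2394]
 [-0.0015  0.2394  0.9709]
 [-1.      0.0002 -0.0016]]
```

View pics/crop1.png

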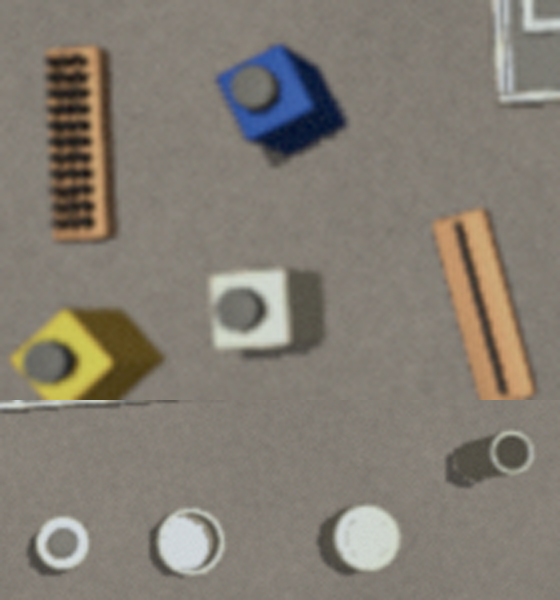

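The crop confirms the choices: tufted brush on the left, one-blade scraper on the right, white square bottle at the centre, open cup at about (190,540) and flat-topped cap at (367,537). All sizes match. The tray is yawed +4.5°. I'll start moving towards the cup.

play_rows:
  rows:
    - [100, [0, -0.97, -0.62], [-0.204, 0, 0]]
    - [100, [0, -0.97, -0.62], [-0.204, 0, 0]]
    - [100, [0, -0.97, -0.62], [-0.204, 0, 0]]
    - [100, [0, -0.97, -0.62], [-0.204, 0, 0]]
    - [100, [0, -0.97, -0.62], [-0.204, 0, 0]]
    - [100, [0, -0.97, -0.62], [-0.204, 0, 0]]
    - [100, [0, -0.97, -0.62], [-0.204, 0, 0]]
    - [100, [0, -0.97, -0.62], [-0.204, 0, 0]]
    - [100, [0, -0.97, -0.62], [-0.204, 0, 0]]
    - [100, [0, -0.97, -0.62], [-0.204, 0, 0]]
  force: 40

```text
time: 1.03
eef_pos: [0.4017, 0.4028, 0.2074]
tcp_rot: [0.518, -0.481, -0.518, -0.481]
contact_force: [-0.3, 0.7, -0.1]
opening: 0.997
```

```bash
cat >> h.py <<'E'
def to(x,y,z,yaw=None):
    s=ctrl.get_state(); M=R.from_quat(s['tcp_rot']).as_matrix()
    d=M.T@(np.array([x,y,z])-s['eef_pos'])/0.3
    zy=np.degrees(np.arctan2(M[1,2],M[0,2]))
    print('at',np.round(s['eef_pos'],4),'shift',np.round(d,3),'jaw yaw',round(zy,2),'turnx',None if yaw is None else round(-(yaw-zy)/90,3),'open',round(s['opening'],3),'t',round(s['time'],2),'F',np.round(s['contact_force'],1),'q',np.round(s['qpos'],2))
E
python3 - <<'E'
from h import *
to(.4473,-.1286,.2,94.5)
c=cv2.imread('pics/top0.png'); k=dict(cams.read_camera('top'))
g=cv2.cvtColor(c[170:200,400:435],cv2.COLOR_BGR2GRAY); 
m=(g>125).astype(np.uint8); m=np.array(m)
sub=cv2.cvtColor(c,cv2.COLOR_BGR2HSV)[170:200,400:435]
m=((sub[:,:,2]>140)).astype(np.uint8)
cs,_=cv2.findContours(m,cv2.RETR_EXTERNAL,cv2.CHAIN_APPROX_NONE,offset=(400,170))
for q in cs:
    if len(q)>15:
        p=np.array([onz(k,*a[0],.085)[:2] for a in q],np.float32); print(cv2.minEnclosingCircle(p),cv2.fitEllipse(p))
E
```

```text
at [0.4017 0.4028 0.2074] shift [ 0.026 -0.021 -1.778] jaw yaw 94.22 turnx -0.003 open 0.997 t 1.03 F [-0.3  0.7 -0.1] q [ 0.61  0.05  1.84 -0.    1.25 -1.04]
((0.527035653591156, -0.4055051803588867), 0.02002016268670559) ((0.5269891023635864, -0.4056376516819), (0.03761235252022743, 0.03824501112103462), 162.91371154785156)
```

play_rows:
  rows:
    - [100, [0, -0.01, -0.95], [0, 0, 0]]
    - [100, [0, -0.01, -0.95], [0, 0, 0]]
    - [100, [0, -0.01, -0.95], [0, 0, 0]]
    - [100, [0, -0.01, -0.95], [0, 0, 0]]
    - [100, [0, -0.01, -0.95], [0, 0, 0]]
    - [100, [0, -0.01, -0.95], [0, 0, 0]]
    - [100, [0, -0.01, -0.95], [0, 0, 0]]

```text
time: 1.67
eef_pos: [0.4243, 0.1207, 0.2076]
tcp_rot: [0.52, -0.479, -0.52, -0.48]
contact_force: [1.2, -0.1, -0.1]
opening: 1.0
```

play_rows:
  rows:
    - [100, [0.1, -0.01, -0.828], [0, 0, 0]]
    - [100, [0.1, -0.01, -0.828], [0, 0, 0]]
    - [100, [0.2, -0.01, -0.828], [0, 0, 0]]
    - [100, [0.2, -0.01, -0.828], [0, 0, 0]]
    - [100, [0.2, -0.01, -0.828], [0, 0, 0]]
    - [100, [0.2, -0.01, -0.828], [0, 0, 0]]
    - [100, [0.2, -0.01, -0.828], [0, 0, 0]]
    - [100, [0.2, -0.01, -0.828], [0, 0, 0]]
    - [100, [0.2, -0.01, -0.828], [0, 0, 0]]
    - [100, [0.2, -0.01, -0.828], [0, 0, 0]]

```text
time: 2.5
eef_pos: [0.4478, -0.1244, 0.1479]
tcp_rot: [-0.52, 0.479, 0.52, 0.48]
contact_force: [-0.8, -0.4, -0.7]
opening: 1.002
```

Run:
```python
from h import *
to(.4473,-.1286,.014,94.5)
c=shot('wrist','w1'); print(proj(c,[.4473,-.1286,.045]))
```

```text
at [ 0.4478 -0.1244  0.1479] shift [ 0.446  0.003 -0.014] jaw yaw 94.64 turnx 0.002 open 1.002 t 2.5 F [-0.8 -0.4 -0.7] q [-0.49 -0.13  2.13  0.    1.14 -2.14]
(np.float64(250.8678285604985), np.float64(183.5004776256598))
```

View pics/w1.png

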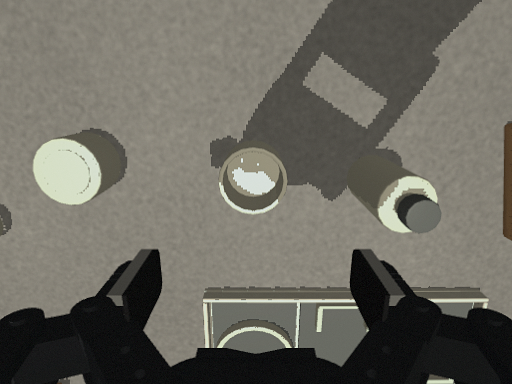

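The open cup is straight ahead at (253,179), about 2–4 mm from the predicted spot. The cap at (68,170) and round bottle at (412,205) stay clear of the fingers. Descending.

play_rows:
  rows:
    - [100, [0.1, 0.003, -0.014], [0, 0, 0]]
    - [100, [0.22, 0.003, -0.014], [0, 0, 0]]
    - [100, [0.34, 0.003, -0.014], [0, 0, 0]]
    - [100, [0.41, 0.003, -0.014], [0, 0, 0]]
    - [100, [0.446, 0.003, -0.014], [0, 0, 0]]
    - [100, [0.446, 0.003, -0.014], [0, 0, 0]]
    - [0, [0.446, 0.003, -0.014], [0, 0, 0]]
    - [0, [0.446, 0.003, -0.014], [0, 0, 0]]
    - [0, [0.446, 0.003, -0.014], [0, 0, 0]]
    - [0, [0.446, 0.003, -0.014], [0, 0, 0]]
  force: 30

```text
time: 3.38
eef_pos: [0.4511, -0.1332, 0.0195]
tcp_rot: [0.523, -0.479, -0.516, -0.479]
contact_force: [-6.2, -12.0, 16.2]
opening: 0.457
```

play_rows:
  rows:
    - [0, [0, 0, 0], [0, 0, 0]]
    - [0, [0, 0, 0], [0, 0, 0]]
    - [0, [0, 0, 0], [0, 0, 0]]
    - [0, [0, 0, 0], [0, 0, 0]]

```text
time: 3.72
eef_pos: [0.4546, -0.1369, 0.0211]
tcp_rot: [0.527, -0.479, -0.512, -0.48]
contact_force: [1.6, -9.3, 12.1]
opening: 0.001
```

Run:
```python
from h import *
to(.660,-.1108,.024,94.5)
```

```text
at [ 0.4546 -0.1369  0.0211] shift [ 0.001 -0.689  0.031] jaw yaw 94.61 turnx 0.001 open 0.001 t 3.72 F [ 1.6 -9.3 12.1] q [-0.5   0.08  2.2  -0.01  0.84 -2.15]
```

The gripper shut fully and the arm is pushed off its target, so the grasp failed. I'll look.

Run:
```python
from h import *
c=shot('wrist','w2'); d=shot('scene')
a=c['color'][:,:,::-1]; b=cv2.resize(d['color'][110:230,140:300,::-1],None,fx=2.4,fy=3.2*0.75,interpolation=cv2.INTER_CUBIC)
cv2.imwrite('pics/w2b.png',np.hstack([cv2.resize(a,(400,300)),cv2.resize(b,(400,300))]))
```

```text
(no output)
```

View pics/w2b.png

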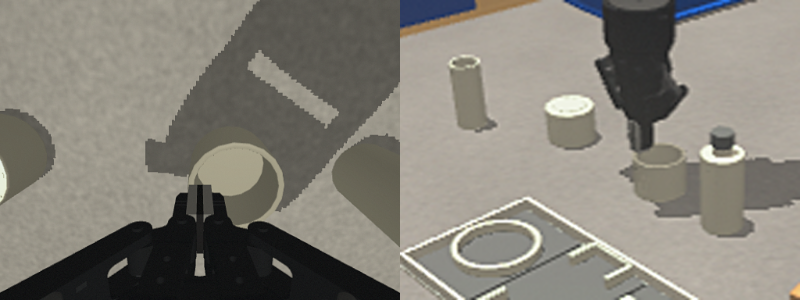

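Run:
```python
from h import *
c=shot('wrist');t=shot('top')
s=ctrl.get_state();print('tcp px wrist',proj(c,s['eef_pos']),'top',proj(t,s['eef_pos']))
cv2.imwrite('pics/t3.png',np.hstack([cv2.resize(t['color'][175:250,230:330,::-1],(400,300),interpolation=cv2.INTER_CUBIC),cv2.resize(c['color'][:,:,::-1],(400,300))]))
hs=cv2.cvtColor(t['color'],cv2.COLOR_RGB2HSV)
m=((hs[:,:,2]>150)&(hs[:,:,1]<50)).astype(np.uint8)
cs,_=cv2.findContours(m[190:245,270:340],cv2.RETR_EXTERNAL,cv2.CHAIN_APPROX_NONE,offset=(270,190))
for q in cs:
    if len(q)>15:
        p=np.array([onz(t,*a[0],.045)[:2] for a in q],np.float32); print(cv2.minEnclosingCircle(p))
```

```text
tcp px wrist (np.float64(255.9407402150742), np.float64(233.62054207426976)) top (np.float64(303.4432431072377), np.float64(214.54734319622395))
((0.48131752014160156, -0.09163077175617218), 0.007662964519113302)
((0.5065255165100098, -0.09153243899345398), 0.007402326446026564)
```

View pics/t3.png

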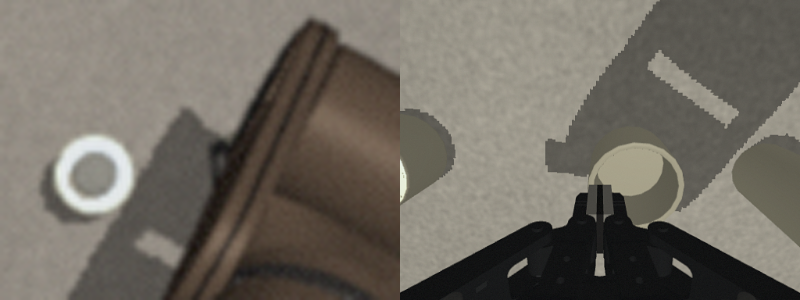

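play_rows:
  rows:
    - [0, [-0.04, 0, 0], [0, 0, 0]]
    - [0, [-0.08, 0, 0], [0, 0, 0]]
    - [0, [-0.16, 0, 0], [0, 0, 0]]
    - [0, [-0.25, 0, 0], [0, 0, 0]]
    - [0, [-0.35, 0, 0], [0, 0, 0]]
    - [0, [-0.43, 0, 0], [0, 0, 0]]
    - [0, [-0.43, 0, 0], [0, 0, 0]]

```text
time: 4.5
eef_pos: [0.4513, -0.1327, 0.1511]
tcp_rot: [0.525, -0.479, -0.514, -0.481]
contact_force: [0.1, -0.2, 1.0]
opening: 0.0
```

Run:
```python
from h import *
to(.447,-.1286,.15,94.5)
c=shot('wrist','w4');s=ctrl.get_state();print(proj(c,s['eef_pos']))
for q in [(.447,-.1286,.045),(s['eef_pos'][0],s['eef_pos'][1],.0)]: print(proj(c,q))
b=shot('scene')['color'][110:230,140:300,::-1]
cv2.imwrite('pics/w4b.png',np.hstack([cv2.resize(c['color'][:,:,::-1],(400,300)),cv2.resize(b,(400,300))]))
```

```text
at [ 0.4513 -0.1327  0.1511] shift [0.003 0.013 0.015] jaw yaw 94.51 turnx 0.0 open 0.0 t 4.5 F [ 0.1 -0.2  1. ] q [-0.5  -0.13  2.13  0.    1.13 -2.15]
(np.float64(257.42865680538875), np.float64(229.3643696152856))
(np.float64(261.8229308154369), np.float64(177.6457747372424))
(np.float64(257.71758759582025), np.float64(168.58008509975045))
```

View pics/w4b.png

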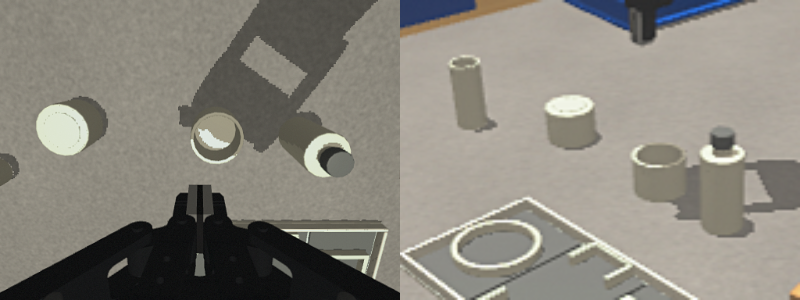

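Run:
```python
from h import *
c=shot('wrist'); d=shot('scene')
g=c['color'].astype(int); 
hs=cv2.cvtColor(c['color'],cv2.COLOR_RGB2HSV)
print(onz(c,278.4,177.3,.045))
e=cv2.resize(c['color'][130:220,225:335,::-1],(550,450),interpolation=cv2.INTER_CUBIC)
for x,y in [(.447,-.114),(.444,-.114)]:
  for z,col in((.045,(0,0,255)),(0,(0,200,0))):
    p=[proj(c,(x+.03*np.cos(a),y+.03*np.sin(a),z)) for a in np.linspace(0,6.3,40)]
    if x==.447: cv2.polylines(e,[np.int32([[(u-225)*5,(v-130)*5] for u,v in p])],True,col,1)
cv2.imwrite('pics/w5.png',e); to(.447,-.114,.15,94.5)
```

```text
[ 0.44040403 -0.11279046  0.045     ]
at [ 0.4465 -0.1302  0.1425] shift [-0.025 -0.006  0.054] jaw yaw 94.51 turnx 0.0 open 0.006 t 4.7 F [-0.2  0.7 -0.1] q [-0.5  -0.12  2.14 -0.    1.13 -2.15]
```

View pics/w5.png

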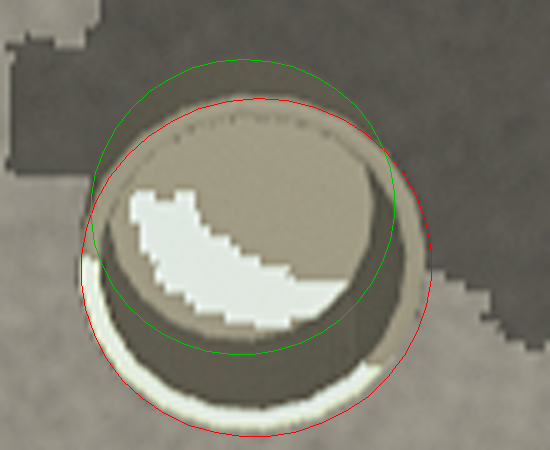

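The red circle drawn at (.447,-.114) fits the cup's rim, and the settled TCP equals the commanded pose. So the arm lags: the fingers shut above the rim before the arm had come down. I'll retry at the new cup position with a settling pause before closing.

play_rows:
  rows:
    - [100, [0, 0, 0.054], [0, 0, 0]]
    - [100, [0, 0, 0.054], [0, 0, 0]]
    - [100, [0, 0, 0.054], [0, 0, 0]]
    - [100, [0, 0, 0.054], [0, 0, 0]]
    - [100, [0, 0, 0.054], [0, 0, 0]]
    - [100, [0.1, 0, 0.054], [0, 0, 0]]
    - [100, [0.2, 0, 0.054], [0, 0, 0]]
    - [100, [0.3, 0, 0.054], [0, 0, 0]]
    - [100, [0.39, 0, 0.054], [0, 0, 0]]
    - [100, [0.435, 0, 0.054], [0, 0, 0]]

```text
time: 5.53
eef_pos: [0.4433, -0.1136, 0.0087]
tcp_rot: [-0.517, 0.481, 0.521, 0.48]
contact_force: [-0.4, 0.1, -0.7]
opening: 1.004
```

play_rows:
  rows:
    - [100, [0, 0, 0], [0, 0, 0]]
    - [100, [0, 0, 0], [0, 0, 0]]
    - [100, [0, 0, 0], [0, 0, 0]]
    - [100, [0, 0, 0], [0, 0, 0]]
    - [100, [0, 0, 0], [0, 0, 0]]

```text
time: 5.95
eef_pos: [0.4469, -0.115, 0.0138]
tcp_rot: [0.52, -0.48, -0.518, -0.48]
contact_force: [-0.2, -0.4, 0.6]
opening: 0.998
```

play_rows:
  rows:
    - [0, [0, 0, 0], [0, 0, 0]]
    - [0, [0, 0, 0], [0, 0, 0]]
    - [0, [0, 0, 0], [0, 0, 0]]
    - [0, [0, 0, 0], [0, 0, 0]]
    - [0, [0, 0, 0], [0, 0, 0]]
    - [0, [0, 0, 0], [0, 0, 0]]
    - [0, [0, 0, 0], [0, 0, 0]]
    - [0, [0, 0, 0], [0, 0, 0]]
  force: 30

```text
time: 6.62
eef_pos: [0.4462, -0.1146, 0.0136]
tcp_rot: [0.519, -0.48, -0.519, -0.48]
contact_force: [-3.1, 0.8, 7.4]
opening: 0.674
```

Run:
```python
from h import *
to(.660,-.1108,.15,94.5)
```

```text
at [ 0.4462 -0.1146  0.0136] shift [-0.454 -0.712 -0.044] jaw yaw 94.51 turnx 0.0 open 0.674 t 6.62 F [-3.1  0.8  7.4] q [-0.47  0.08  2.22 -0.    0.84 -2.12]
```

Gripped, with an opening of about 57 mm. Lift and carry.

play_rows:
  rows:
    - [0, [-0.06, 0, 0], [0, 0, 0]]
    - [0, [-0.14, 0, 0], [0, 0, 0]]
    - [0, [-0.24, 0, 0], [0, 0, 0]]
    - [0, [-0.33, -0.08, -0.01], [0, 0, 0]]
    - [0, [-0.33, -0.2, -0.02], [0, 0, 0]]
    - [0, [-0.33, -0.33, -0.03], [0, 0, 0]]
    - [0, [-0.33, -0.46, -0.04], [0, 0, 0]]
    - [0, [-0.33, -0.58, -0.044], [0, 0, 0]]
    - [0, [-0.33, -0.67, -0.044], [0, 0, 0]]
    - [0, [-0.33, -0.712, -0.044], [0, 0, 0]]

```text
time: 7.45
eef_pos: [0.6626, -0.1104, 0.111]
tcp_rot: [0.52, -0.479, -0.519, -0.48]
contact_force: [-0.7, -0.6, -0.4]
opening: 0.676
```

play_rows:
  rows:
    - [0, [0, 0, 0], [0, 0, 0]]
    - [0, [0, 0, 0], [0, 0, 0]]
    - [0, [0, 0, 0], [0, 0, 0]]
    - [0, [0, 0, 0], [0, 0, 0]]

```text
time: 7.78
eef_pos: [0.6584, -0.1107, 0.111]
tcp_rot: [-0.519, 0.48, 0.52, 0.48]
contact_force: [0.1, 0.5, -1.4]
opening: 0.674
```

Run:
```python
from h import *
to(.660,-.1108,.0235,94.5)
c=shot('wrist');t=shot('top')
cv2.imwrite('pics/w6.png',np.hstack([cv2.resize(c['color'][:,:,::-1],(400,300)),cv2.resize(t['color'][90:180,240:360,::-1],(400,300))]))
```

```text
at [ 0.6584 -0.1107  0.111 ] shift [ 0.292 -0.006 -0.001] jaw yaw 94.49 turnx -0.0 open 0.674 t 7.78 F [ 0.1  0.5 -1.4] q [-0.32  0.36  1.67 -0.    1.12 -1.97]
```

View pics/w6.png

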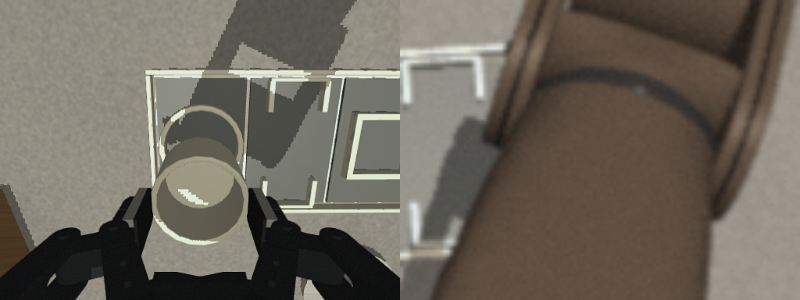

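Picture 9 shows the cup held upright at (200,200), above the round ring at (200,145). Lowering it.

play_rows:
  rows:
    - [0, [0.06, -0.006, 0], [0, 0, 0]]
    - [0, [0.14, -0.006, 0], [0, 0, 0]]
    - [0, [0.21, -0.006, 0], [0, 0, 0]]
    - [0, [0.25, -0.006, 0], [0, 0, 0]]
    - [0, [0.275, -0.006, 0], [0, 0, 0]]
    - [0, [0.292, -0.006, 0], [0, 0, 0]]
    - [0, [0.292, -0.006, 0], [0, 0, 0]]
    - [0, [0.292, -0.006, 0], [0, 0, 0]]
    - [0, [0.292, -0.006, 0], [0, 0, 0]]
    - [0, [0.292, -0.006, 0], [0, 0, 0]]

```text
time: 8.72
eef_pos: [0.6623, -0.1108, 0.0248]
tcp_rot: [0.52, -0.48, -0.519, -0.48]
contact_force: [0.1, 0.4, -0.6]
opening: 0.672
```

play_rows:
  rows:
    - [100, [0, 0, 0], [0, 0, 0]]
    - [100, [0, 0, 0], [0, 0, 0]]
    - [100, [0, 0, 0], [0, 0, 0]]
    - [100, [0, 0, 0], [0, 0, 0]]
    - [100, [0, 0, 0], [0, 0, 0]]
    - [100, [0, 0, 0], [0, 0, 0]]

```text
time: 9.22
eef_pos: [0.6614, -0.1105, 0.0236]
tcp_rot: [0.519, -0.48, -0.519, -0.48]
contact_force: [-0.5, -0.1, -1.4]
opening: 0.998
```

play_rows:
  rows:
    - [100, [-0.1, 0, 0], [0, 0, 0]]
    - [100, [-0.2, 0, 0], [0, 0, 0]]
    - [100, [-0.3, 0, 0], [0, 0, 0]]
    - [100, [-0.42, 0, 0], [0, 0, 0]]
    - [100, [-0.54, 0, 0], [0, 0, 0]]
    - [100, [-0.54, 0.1, -0.1], [0, 0, 0]]
    - [100, [-0.54, 0.19, -0.2], [0, 0, 0]]
    - [100, [-0.54, 0.28, -0.32], [0, 0, 0]]
    - [100, [-0.54, 0.37, -0.44], [0, 0, 0]]
    - [100, [-0.54, 0.37, -0.5], [0, 0, 0]]

```text
time: 10.05
eef_pos: [0.5595, -0.2711, 0.1858]
tcp_rot: [-0.519, 0.481, 0.519, 0.48]
contact_force: [0.8, -0.2, -0.3]
opening: 1.007
```

play_rows:
  rows:
    - [100, [0, 0, 0], [0, 0, 0]]
    - [100, [0, 0, 0], [0, 0, 0]]
    - [100, [0, 0, 0], [0, 0, 0]]
    - [100, [0, 0, 0], [0, 0, 0]]

```text
time: 10.38
eef_pos: [0.5629, -0.2676, 0.1855]
tcp_rot: [-0.519, 0.48, 0.52, 0.48]
contact_force: [0.5, -0.0, -0.2]
opening: 1.001
```

Run:
```python
from h import *
to(.527,-.4056,.15,94.5)
c=shot('top'); hs=cv2.cvtColor(c['color'],cv2.COLOR_RGB2HSV)
s=shot('scene'); e=cv2.resize(s['color'][120:280,120:300,::-1],(540,480),interpolation=cv2.INTER_CUBIC)
x,y=.660,-.1108
for z,col in((.054,(0,0,255)),(.009,(0,200,0))):
    p=[proj(s,(x+.03*np.cos(a),y+.03*np.sin(a),z)) for a in np.linspace(0,6.3,40)]
    cv2.polylines(e,[np.int32([[(u-120)*3,(v-120)*3] for u,v in p])],True,col,1)
cv2.imwrite('pics/s7.png',e)
```

```text
at [ 0.5629 -0.2676  0.1855] shift [ 0.118  0.156 -0.449] jaw yaw 94.58 turnx 0.001 open 1.001 t 10.38 F [ 0.5 -0.  -0.2] q [-0.61  0.19  1.73  0.    1.22 -2.26]
```

View pics/s7.png

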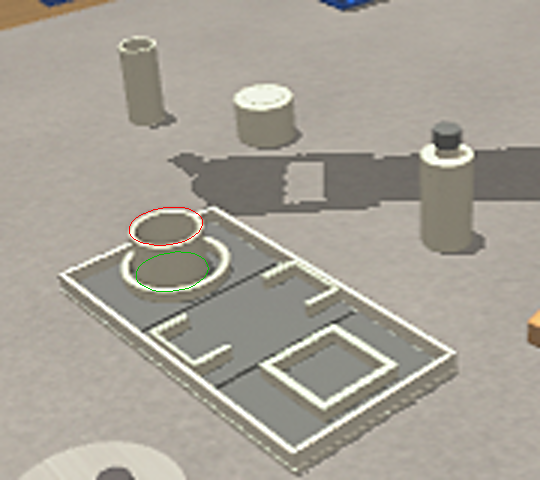

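Picture 10: the cup stands in the round well. The red and green circles I projected at (.660,-.111) match its rim at (167,228). Now the beaker.

play_rows:
  rows:
    - [100, [0, 0.03, -0.1], [0, 0, 0]]
    - [100, [0.05, 0.07, -0.2], [0, 0, 0]]
    - [100, [0.1, 0.11, -0.3], [0, 0, 0]]
    - [100, [0.118, 0.156, -0.4], [0, 0, 0]]
    - [100, [0.118, 0.156, -0.449], [0, 0, 0]]
    - [100, [0.118, 0.156, -0.449], [0, 0, 0]]
    - [100, [0.118, 0.156, -0.449], [0, 0, 0]]
    - [100, [0.118, 0.156, -0.449], [0, 0, 0]]
    - [100, [0.118, 0.156, -0.449], [0, 0, 0]]
    - [100, [0.118, 0.156, -0.449], [0, 0, 0]]

```text
time: 11.32
eef_pos: [0.5272, -0.4054, 0.1506]
tcp_rot: [0.52, -0.479, -0.52, -0.48]
contact_force: [0.1, -0.0, 0.3]
opening: 1.004
```

Run:
```python
from h import *
c=shot('wrist'); to(.527,-.4056,.052,94.5)
u,v=proj(c,(.527,-.4056,.085)); u0,v0=int(u)-55,int(v)-55; print(u,v)
e=cv2.resize(c['color'][v0:v0+110,u0:u0+110,::-1],(440,440),interpolation=cv2.INTER_CUBIC)
p=[proj(c,(.527+.019*np.cos(a),-.4056+.019*np.sin(a),.085)) for a in np.linspace(0,6.3,40)]
cv2.polylines(e,[np.int32([[(a-u0)*4,(b-v0)*4] for a,b in p])],True,(0,0,255),1)
cv2.imwrite('pics/w8.png',e)
```

```text
at [ 0.5271 -0.4056  0.1506] shift [0.329 0.    0.   ] jaw yaw 94.61 turnx 0.001 open 1.004 t 11.37 F [-0.  -0.2  0. ] q [-0.81  0.31  1.65  0.    1.18 -2.46]
255.55346166048116 197.50451472974677
```

View pics/w8.png

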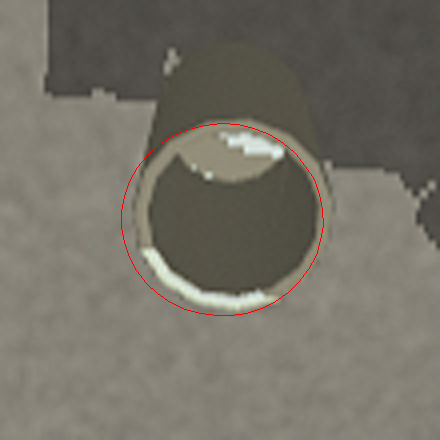

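Picture 11: the beaker's rim, at (233,214), is about 2 mm to +y of my estimate. I'll correct and descend.

play_rows:
  rows:
    - [100, [0.06, 0.003, 0.006], [0, 0, 0]]
    - [100, [0.15, 0.003, 0.006], [0, 0, 0]]
    - [100, [0.24, 0.003, 0.006], [0, 0, 0]]
    - [100, [0.3, 0.003, 0.006], [0, 0, 0]]
    - [100, [0.329, 0.003, 0.006], [0, 0, 0]]
    - [100, [0.329, 0.003, 0.006], [0, 0, 0]]
    - [100, [0.329, 0.003, 0.006], [0, 0, 0]]
    - [100, [0.329, 0.003, 0.006], [0, 0, 0]]
    - [100, [0.329, 0.003, 0.006], [0, 0, 0]]

```text
time: 12.12
eef_pos: [0.5266, -0.4061, 0.0539]
tcp_rot: [0.521, -0.48, -0.518, -0.48]
contact_force: [0.2, 0.8, 0.1]
opening: 0.998
```

play_rows:
  rows:
    - [0, [0, 0, 0], [0, 0, 0]]
    - [0, [0, 0, 0], [0, 0, 0]]
    - [0, [0, 0, 0], [0, 0, 0]]
    - [0, [0, 0, 0], [0, 0, 0]]
    - [0, [0, 0, 0], [0, 0, 0]]
    - [0, [0, 0, 0], [0, 0, 0]]
    - [0, [0, 0, 0], [0, 0, 0]]
    - [0, [0, 0, 0], [0, 0, 0]]
    - [0, [0, 0, 0], [0, 0, 0]]

```text
time: 12.87
eef_pos: [0.5257, -0.4052, 0.0522]
tcp_rot: [0.52, -0.48, -0.519, -0.48]
contact_force: [-0.2, 0.9, 4.5]
opening: 0.43
```

Run:
```python
from h import *
to(.660,-.1108,.15,94.5)
```

```text
at [ 0.5257 -0.4052  0.0522] shift [-0.326 -0.523  0.943] jaw yaw 94.5 turnx 0.0 open 0.43 t 12.87 F [-0.2  0.9  4.5] q [-0.81  0.42  1.71  0.    1.01 -2.46]
```

play_rows:
  rows:
    - [0, [-0.06, 0, 0], [0, 0, 0]]
    - [0, [-0.14, 0, 0], [0, 0, 0]]
    - [0, [-0.24, 0, 0], [0, 0, 0]]
    - [0, [-0.33, -0.02, 0.05], [0, 0, 0]]
    - [0, [-0.34, -0.08, 0.15], [0, 0, 0]]
    - [0, [-0.34, -0.15, 0.26], [0, 0, 0]]
    - [0, [-0.34, -0.21, 0.37], [0, 0, 0]]
    - [0, [-0.34, -0.28, 0.48], [0, 0, 0]]
    - [0, [-0.34, -0.34, 0.59], [0, 0, 0]]
    - [0, [-0.34, -0.4, 0.7], [0, 0, 0]]

```text
time: 13.7
eef_pos: [0.6285, -0.1845, 0.1523]
tcp_rot: [-0.519, 0.48, 0.52, 0.48]
contact_force: [-0.1, 0.2, -0.6]
opening: 0.435
```

play_rows:
  rows:
    - [0, [0, -0.05, 0.1], [0, 0, 0]]
    - [0, [0, -0.1, 0.18], [0, 0, 0]]
    - [0, [0, -0.123, 0.24], [0, 0, 0]]
    - [0, [0, -0.123, 0.243], [0, 0, 0]]
    - [0, [0, -0.123, 0.243], [0, 0, 0]]
    - [0, [0, -0.123, 0.243], [0, 0, 0]]
    - [0, [0, -0.123, 0.243], [0, 0, 0]]
    - [0, [0, -0.123, 0.243], [0, 0, 0]]
    - [0, [0, -0.123, 0.243], [0, 0, 0]]

```text
time: 14.45
eef_pos: [0.6593, -0.1119, 0.1535]
tcp_rot: [0.519, -0.48, -0.519, -0.48]
contact_force: [0.3, -0.3, -0.3]
opening: 0.428
```

Run:
```python
from h import *
to(.660,-.1108,.0675,94.5)
c=shot('wrist'); e=c['color'][:,:,::-1].copy()
for (z,r,col,x,y) in((.054,.03,(0,0,255),.66,-.1108),):
    p=[proj(c,(x+r*np.cos(a),y+r*np.sin(a),z)) for a in np.linspace(0,6.3,40)]
    cv2.polylines(e,[np.int32(p)],True,col,1)
s=ctrl.get_state()['eef_pos']
p=[proj(c,(s[0]+.019*np.cos(a),s[1]+.019*np.sin(a),s[2]+.033)) for a in np.linspace(0,6.3,40)]
cv2.polylines(e,[np.int32(p)],True,(0,200,0),1)
p=[proj(c,(s[0]+.019*np.cos(a),s[1]+.019*np.sin(a),s[2]-.052)) for a in np.linspace(0,6.3,40)]
cv2.polylines(e,[np.int32(p)],True,(255,0,0),1)
cv2.imwrite('pics/w9.png',e[80:330,130:390])
```

```text
at [ 0.6593 -0.1119  0.1535] shift [ 0.287 -0.003  0.004] jaw yaw 94.41 turnx -0.001 open 0.428 t 14.45 F [ 0.3 -0.3 -0.3] q [-0.32  0.32  1.64 -0.    1.18 -1.97]
```

View pics/w9.png

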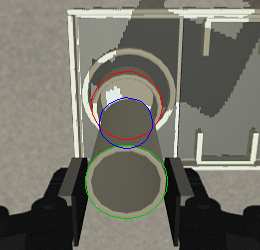

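Picture 12: the beaker is held upright (the green circle fits its rim), and the red cup-rim circle is concentric with the cup. Lowering.

play_rows:
  rows:
    - [0, [0.05, -0.003, 0.003], [0, 0, 0]]
    - [0, [0.1, -0.003, 0.003], [0, 0, 0]]
    - [0, [0.15, -0.003, 0.003], [0, 0, 0]]
    - [0, [0.2, -0.003, 0.003], [0, 0, 0]]
    - [0, [0.24, -0.003, 0.003], [0, 0, 0]]
    - [0, [0.27, -0.003, 0.003], [0, 0, 0]]
    - [0, [0.287, -0.003, 0.003], [0, 0, 0]]
    - [0, [0.287, -0.003, 0.003], [0, 0, 0]]
    - [0, [0.287, -0.003, 0.003], [0, 0, 0]]
    - [0, [0.287, -0.003, 0.003], [0, 0, 0]]

```text
time: 15.33
eef_pos: [0.6607, -0.1098, 0.0676]
tcp_rot: [0.519, -0.48, -0.519, -0.48]
contact_force: [-0.0, -0.2, -1.1]
opening: 0.428
```

play_rows:
  rows:
    - [0, [0, 0, 0], [0, 0, 0]]
    - [0, [0, 0, 0], [0, 0, 0]]
    - [90, [0, 0, 0], [0, 0, 0]]
    - [90, [0, 0, 0], [0, 0, 0]]
    - [90, [0, 0, 0], [0, 0, 0]]
    - [90, [0, 0, 0], [0, 0, 0]]
    - [90, [0, 0, 0], [0, 0, 0]]
    - [90, [0, 0, 0], [0, 0, 0]]

```text
time: 16.0
eef_pos: [0.6605, -0.1097, 0.0675]
tcp_rot: [0.519, -0.48, -0.519, -0.48]
contact_force: [0.1, -0.1, -0.4]
opening: 0.899
```

play_rows:
  rows:
    - [90, [-0.1, 0, 0], [0, 0, 0]]
    - [90, [-0.22, 0, 0], [0, 0, 0]]
    - [90, [-0.34, 0, 0], [0, 0, 0]]
    - [90, [-0.42, 0, 0], [0, 0, 0]]
    - [90, [-0.42, 0.06, 0.1], [0, 0, 0]]
    - [90, [-0.42, 0.12, 0.2], [0, 0, 0]]
    - [90, [-0.42, 0.18, 0.3], [0, 0, 0]]
    - [90, [-0.42, 0.24, 0.4], [0, 0, 0]]
    - [90, [-0.42, 0.3, 0.5], [0, 0, 0]]
    - [90, [-0.42, 0.36, 0.6], [0, 0, 0]]

```text
time: 16.83
eef_pos: [0.5374, 0.0624, 0.1935]
tcp_rot: [0.519, -0.48, -0.519, -0.48]
contact_force: [0.4, -0.6, -1.4]
opening: 0.898
```

play_rows:
  rows:
    - [100, [0, 0.05, 0.1], [0, 0, 0]]
    - [100, [0, 0.1, 0.2], [0, 0, 0]]
    - [100, [0, 0.14, 0.3], [0, 0, 0]]
    - [100, [0, 0.18, 0.4], [0, 0, 0]]
    - [100, [0, 0.18, 0.4], [0, 0, 0]]
    - [100, [0, 0.18, 0.4], [0, 0, 0]]
    - [100, [0, 0.18, 0.4], [0, 0, 0]]
    - [100, [0, 0.18, 0.4], [0, 0, 0]]
    - [100, [0, 0.18, 0.4], [0, 0, 0]]

```text
time: 17.58
eef_pos: [0.476, 0.1757, 0.1935]
tcp_rot: [0.519, -0.48, -0.519, -0.48]
contact_force: [0.4, 0.6, -0.6]
opening: 1.001
```

Run:
```python
from h import *
to(.4324,.2633,.19,92)
s=shot('scene'); w=shot('wrist')
a=cv2.resize(s['color'][140:280,120:280,::-1],(400,350),interpolation=cv2.INTER_CUBIC)
e=w['color'][:,:,::-1].copy()
M=R.from_euler('z',2,degrees=True).as_matrix()
for z,col in((.088,(0,0,255)),(0,(0,200,0))):
    p=[proj(w,np.array([.4324,.2633,z])+M@np.array([.022*i,.022*j,0])) for i,j in((1,1),(1,-1),(-1,-1),(-1,1))]
    cv2.polylines(e,[np.int32(p)],True,col,1)
cv2.imwrite('pics/s10.png',np.hstack([a,cv2.resize(e,(400,350))]))
```

```text
at [0.476  0.1757 0.1935] shift [0.011 0.122 0.302] jaw yaw 94.41 turnx 0.027 open 1.001 t 17.58 F [ 0.4  0.6 -0.6] q [ 0.15 -0.08  2.   -0.    1.22 -1.49]
```

View pics/s10.png

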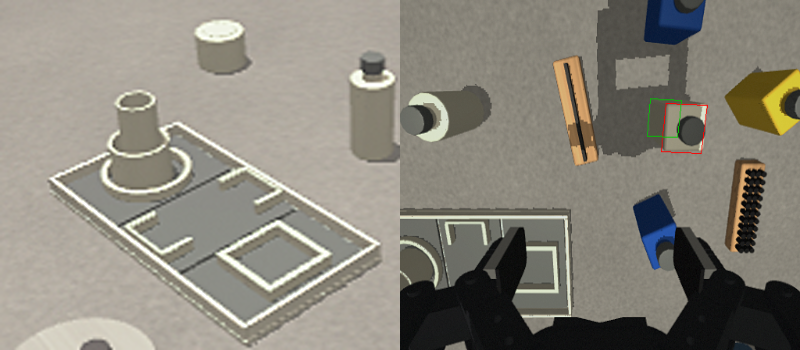

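Picture 13: the beaker stands upright in the cup. The wrist view shows the white square bottle inside the box I projected at (685,128), with yellow at (770,100) and blue at (655,230) clear of the jaws. Now the bottle.

play_rows:
  rows:
    - [75, [0, 0.04, 0.1], [0.027, 0, 0]]
    - [75, [0.011, 0.08, 0.2], [0.027, 0, 0]]
    - [75, [0.011, 0.122, 0.302], [0.027, 0, 0]]
    - [75, [0.011, 0.122, 0.302], [0.027, 0, 0]]
    - [75, [0.011, 0.122, 0.302], [0.027, 0, 0]]
    - [75, [0.011, 0.122, 0.302], [0.027, 0, 0]]
    - [75, [0.011, 0.122, 0.302], [0.027, 0, 0]]
    - [75, [0.011, 0.122, 0.302], [0.027, 0, 0]]

```text
time: 18.35
eef_pos: [0.4325, 0.2631, 0.1902]
tcp_rot: [0.509, -0.491, -0.508, -0.491]
contact_force: [-0.6, -0.2, -0.6]
opening: 0.751
```

Run:
```python
from h import *
to(.4324,.2633,.05,92)
w=shot('wrist'); im=w['color']; hs=cv2.cvtColor(im,cv2.COLOR_RGB2HSV)
u,v=proj(w,(.4324,.2633,.088)); print('pred',u,v)
e=im[:,:,::-1].copy()
M=R.from_euler('z',2,degrees=True).as_matrix()
p=[proj(w,np.array([.4324,.2633,.088])+M@np.array([.022*i,.022*j,0])) for i,j in((1,1),(1,-1),(-1,-1),(-1,1))]
cv2.polylines(e,[np.int32(p)],True,(0,0,255),1)
cv2.imwrite('pics/w11.png',e)
m=((hs[:,:,2]>120)&(hs[:,:,1]<60)).astype(np.uint8); u0,v0=int(u)-60,int(v)-60
cs,_=cv2.findContours(m[v0:v0+120,u0:u0+120],cv2.RETR_EXTERNAL,cv2.CHAIN_APPROX_NONE)
for q in cs:
    if cv2.contourArea(q)>300: print(cv2.boundingRect(q),cv2.contourArea(q),u0,v0)
```

```text
at [0.4325 0.2631 0.1902] shift [0.467 0.    0.001] jaw yaw 91.97 turnx -0.0 open 0.751 t 18.35 F [-0.6 -0.2 -0.6] q [ 0.35 -0.08  2.   -0.    1.21 -1.26]
pred 255.94950382419015 184.6949216547496
(0, 0, 120, 120) 10790.0 195 124
```

View pics/w11.png

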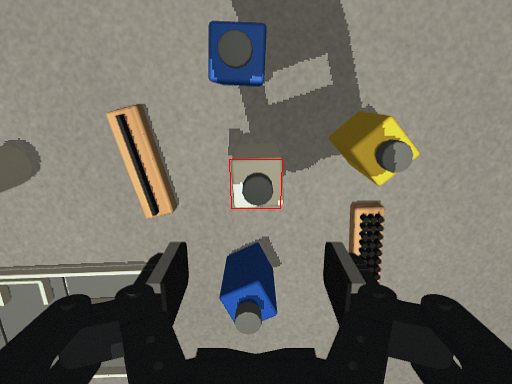

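Picture 14: the box fits the white bottle exactly at (256,184). Descending to grip.

play_rows:
  rows:
    - [75, [0.08, 0, 0], [0, 0, 0]]
    - [75, [0.17, 0, 0], [0, 0, 0]]
    - [75, [0.26, 0, 0], [0, 0, 0]]
    - [75, [0.35, 0, 0], [0, 0, 0]]
    - [75, [0.42, 0, 0], [0, 0, 0]]
    - [75, [0.467, 0, 0], [0, 0, 0]]
    - [75, [0.467, 0, 0], [0, 0, 0]]
    - [75, [0.467, 0, 0], [0, 0, 0]]
    - [75, [0.467, 0, 0], [0, 0, 0]]
    - [75, [0.467, 0, 0], [0, 0, 0]]

```text
time: 19.23
eef_pos: [0.4332, 0.2644, 0.0518]
tcp_rot: [0.509, -0.49, -0.508, -0.492]
contact_force: [-0.9, 1.3, -0.4]
opening: 0.75
```

play_rows:
  rows:
    - [0, [0, 0, 0], [0, 0, 0]]
    - [0, [0, 0, 0], [0, 0, 0]]
    - [0, [0, 0, 0], [0, 0, 0]]
    - [0, [0, 0, 0], [0, 0, 0]]
    - [0, [0, 0, 0], [0, 0, 0]]
    - [0, [0, 0, 0], [0, 0, 0]]
    - [0, [0, 0, 0], [0, 0, 0]]
  force: 45

```text
time: 19.82
eef_pos: [0.4332, 0.2647, 0.0517]
tcp_rot: [0.51, -0.49, -0.508, -0.492]
contact_force: [0.2, -0.0, 7.1]
opening: 0.502
```

Run:
```python
from h import *
to(.6446,.085,.15,94.5)
```

```text
at [0.4332 0.2647 0.0517] shift [-0.326 -0.683 -0.624] jaw yaw 92.09 turnx -0.027 open 0.502 t 19.82 F [ 0.2 -0.   7.1] q [ 0.35  0.11  2.1  -0.    0.93 -1.26]
```

play_rows:
  rows:
    - [0, [-0.06, 0, 0], [0, 0, 0]]
    - [0, [-0.15, 0, 0], [0, 0, 0]]
    - [0, [-0.26, 0, 0], [0, 0, 0]]
    - [0, [-0.38, 0, 0], [0, 0, 0]]
    - [0, [-0.48, -0.03, -0.03], [-0.02, 0, 0]]
    - [0, [-0.5, -0.1, -0.1], [-0.027, 0, 0]]
    - [0, [-0.5, -0.19, -0.18], [-0.027, 0, 0]]
    - [0, [-0.5, -0.28, -0.26], [-0.027, 0, 0]]
    - [0, [-0.5, -0.37, -0.34], [-0.027, 0, 0]]
    - [0, [-0.5, -0.46, -0.42], [-0.027, 0, 0]]

```text
time: 20.65
eef_pos: [0.5746, 0.142, 0.1992]
tcp_rot: [-0.519, 0.48, 0.52, 0.48]
contact_force: [0.0, 0.7, -2.0]
opening: 0.506
```

play_rows:
  rows:
    - [0, [0, -0.08, -0.07], [0, 0, 0]]
    - [0, [0, -0.14, -0.13], [0, 0, 0]]
    - [0, [0.03, -0.19, -0.18], [0, 0, 0]]
    - [0, [0.1, -0.215, -0.21], [0, 0, 0]]
    - [0, [0.17, -0.215, -0.21], [0, 0, 0]]
    - [0, [0.17, -0.215, -0.21], [0, 0, 0]]
    - [0, [0.17, -0.215, -0.21], [0, 0, 0]]
    - [0, [0.17, -0.215, -0.21], [0, 0, 0]]
    - [0, [0.17, -0.215, -0.21], [0, 0, 0]]

```text
time: 21.4
eef_pos: [0.6442, 0.0859, 0.1509]
tcp_rot: [0.52, -0.479, -0.519, -0.48]
contact_force: [0.0, 0.3, -0.5]
opening: 0.504
```

Run:
```python
from h import *
to(.6446,.085,.0615,94.5)
```

```text
at [0.6442 0.0859 0.1509] shift [ 0.298 -0.    -0.003] jaw yaw 94.55 turnx 0.001 open 0.504 t 21.4 F [ 0.   0.3 -0.5] q [-0.02  0.28  1.69  0.    1.17 -1.67]
```

play_rows:
  rows:
    - [0, [0.05, 0, -0.003], [0, 0, 0]]
    - [0, [0.11, 0, -0.003], [0, 0, 0]]
    - [0, [0.17, 0, -0.003], [0, 0, 0]]
    - [0, [0.22, 0, -0.003], [0, 0, 0]]
    - [0, [0.26, 0, -0.003], [0, 0, 0]]
    - [0, [0.285, 0, -0.003], [0, 0, 0]]
    - [0, [0.297, 0, -0.003], [0, 0, 0]]
    - [0, [0.297, 0, -0.003], [0, 0, 0]]
    - [0, [0.297, 0, -0.003], [0, 0, 0]]
    - [0, [0.297, 0, -0.003], [0, 0, 0]]

```text
time: 22.23
eef_pos: [0.6442, 0.0846, 0.0609]
tcp_rot: [0.52, -0.48, -0.519, -0.48]
contact_force: [-0.1, 0.2, -1.3]
opening: 0.502
```

play_rows:
  rows:
    - [0, [0, 0, 0], [0, 0, 0]]
    - [0, [0, 0, 0], [0, 0, 0]]
    - [75, [0, 0, 0], [0, 0, 0]]
    - [75, [0, 0, 0], [0, 0, 0]]
    - [75, [0, 0, 0], [0, 0, 0]]
    - [75, [0, 0, 0], [0, 0, 0]]
    - [75, [0, 0, 0], [0, 0, 0]]
    - [75, [0, 0, 0], [0, 0, 0]]

```text
time: 22.9
eef_pos: [0.6435, 0.0845, 0.0598]
tcp_rot: [-0.519, 0.48, 0.519, 0.48]
contact_force: [0.2, -0.5, -0.8]
opening: 0.748
```

play_rows:
  rows:
    - [75, [-0.1, 0, 0], [0, 0, 0]]
    - [75, [-0.22, 0, 0], [0, 0, 0]]
    - [75, [-0.34, 0, 0], [0, 0, 0]]
    - [75, [-0.46, 0, 0], [0, 0, 0]]
    - [75, [-0.46, 0.03, 0.1], [0, 0, 0]]
    - [75, [-0.46, 0.06, 0.22], [0, 0, 0]]
    - [75, [-0.46, 0.09, 0.35], [0, 0, 0]]
    - [75, [-0.46, 0.12, 0.48], [0, 0, 0]]
    - [75, [-0.46, 0.15, 0.61], [0, 0, 0]]
    - [75, [-0.46, 0.18, 0.74], [0, 0, 0]]

```text
time: 23.73
eef_pos: [0.5714, 0.3032, 0.1981]
tcp_rot: [0.519, -0.48, -0.519, -0.48]
contact_force: [0.4, 0.1, -0.0]
opening: 0.752
```

play_rows:
  rows:
    - [75, [0, 0.04, 0.1], [0, 0, 0]]
    - [75, [0, 0.08, 0.2], [0, 0, 0]]
    - [75, [0, 0.11, 0.29], [0, 0, 0]]
    - [75, [0, 0.11, 0.29], [0, 0, 0]]
    - [75, [0, 0.11, 0.29], [0, 0, 0]]
    - [75, [0, 0.11, 0.29], [0, 0, 0]]
    - [75, [0, 0.11, 0.29], [0, 0, 0]]
    - [75, [0, 0.11, 0.29], [0, 0, 0]]

```text
time: 24.4
eef_pos: [0.5333, 0.3845, 0.1979]
tcp_rot: [0.519, -0.481, -0.519, -0.48]
contact_force: [-0.8, 0.1, 0.3]
opening: 0.75
```

Run:
```python
from h import *
to(.5328,.3916,.15,93.9)
s=shot('scene'); w=shot('wrist')
a=cv2.resize(s['color'][130:290,120:300,::-1],(400,350),interpolation=cv2.INTER_CUBIC)
e=w['color'][:,:,::-1].copy()
M=R.from_euler('z',3.9,degrees=True).as_matrix()
for z,col in((.022,(0,0,255)),):
    p=[proj(w,np.array([.5328,.3916,z])+M@np.array([.06*i,.017*j,0])) for i,j in((1,1),(1,-1),(-1,-1),(-1,1))]
    cv2.polylines(e,[np.int32(p)],True,col,1)
cv2.imwrite('pics/s12.png',np.hstack([a,cv2.resize(e,(400,350))]))
im=w['color'].astype(int)
wood=((im[:,:,0]-im[:,:,2]>45)&(im[:,:,0]>110)&(im[:,:,1]>70)&(im[:,:,0]-im[:,:,1]>25)).astype(np.uint8)
cs,_=cv2.findContours(wood,cv2.RETR_EXTERNAL,cv2.CHAIN_APPROX_NONE)
for q in cs:
    if cv2.contourArea(q)>200:
        r=cv2.minAreaRect(np.array([onz(w,*p[0],.022)[:2] for p in q],np.float32)); print(cv2.boundingRect(q),r)
```

```text
at [0.5333 0.3845 0.1979] shift [ 0.16  -0.     0.024] jaw yaw 94.4 turnx 0.006 open 0.75 t 24.4 F [-0.8  0.1  0.3] q [ 0.47  0.26  1.63 -0.    1.25 -1.18]
(250, 109, 32, 109) ((0.5314933657646179, 0.39512529969215393), (0.11830097436904907, 0.03257177770137787), 4.8590240478515625)
(215, 0, 74, 54) ((0.38677576184272766, 0.36913055181503296), (0.05146597698330879, 0.05192074552178383), 44.14094924926758)
(0, 0, 56, 113) ((0.4404352605342865, 0.14501003921031952), (0.10302244871854782, 0.03343445062637329), 16.28934669494629)
```

View pics/s12.png

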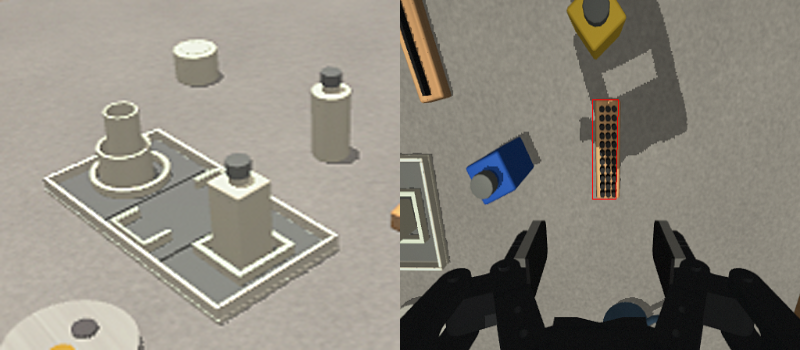

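Picture 15: the square bottle stands in the square well and the beaker and cup are unchanged. In the wrist view the brush sits in the box I projected at (606,150). Descending on the brush.

play_rows:
  rows:
    - [75, [0.1, 0, 0.028], [0, 0, 0]]
    - [75, [0.22, 0, 0.028], [0, 0, 0]]
    - [75, [0.34, 0, 0.028], [0, 0, 0]]
    - [75, [0.45, 0, 0.028], [0, 0, 0]]
    - [75, [0.55, 0, 0.028], [0, 0, 0]]
    - [75, [0.61, 0, 0.028], [0, 0, 0]]
    - [75, [0.643, 0, 0.028], [0, 0, 0]]
    - [75, [0.643, 0, 0.028], [0, 0, 0]]
    - [75, [0.643, 0, 0.028], [0, 0, 0]]
    - [75, [0.643, 0, 0.028], [0, 0, 0]]

```text
time: 25.33
eef_pos: [0.5336, 0.3947, 0.0073]
tcp_rot: [0.52, -0.479, -0.519, -0.481]
contact_force: [-0.3, 0.1, 0.2]
opening: 0.749
```

play_rows:
  rows:
    - [75, [0, 0, 0], [0, 0, 0]]
    - [75, [0, 0, 0], [0, 0, 0]]
    - [0, [0, 0, 0], [0, 0, 0]]
    - [0, [0, 0, 0], [0, 0, 0]]
    - [0, [0, 0, 0], [0, 0, 0]]
    - [0, [0, 0, 0], [0, 0, 0]]
    - [0, [0, 0, 0], [0, 0, 0]]
    - [0, [0, 0, 0], [0, 0, 0]]
    - [0, [0, 0, 0], [0, 0, 0]]
    - [0, [0, 0, 0], [0, 0, 0]]

```text
time: 26.17
eef_pos: [0.5321, 0.3945, 0.0055]
tcp_rot: [-0.519, 0.48, 0.519, 0.48]
contact_force: [-1.5, 0.6, 2.9]
opening: 0.235
```

Run:
```python
from h import *
to(.6523,-.0129,.15,94.5)
```

```text
at [0.5321 0.3945 0.0055] shift [-0.482 -0.293 -1.385] jaw yaw 94.51 turnx 0.0 open 0.235 t 26.17 F [-1.5  0.6  2.9] q [ 0.48  0.48  1.72  0.    0.94 -1.16]
```

play_rows:
  rows:
    - [0, [0, 0, 0], [0, 0, 0]]
    - [0, [0, 0, 0], [0, 0, 0]]
    - [0, [0, 0, 0], [0, 0, 0]]

```text
time: 26.42
eef_pos: [0.5321, 0.3945, 0.0055]
tcp_rot: [-0.519, 0.48, 0.519, 0.48]
contact_force: [-1.7, 1.0, 4.7]
opening: 0.238
```

Run:
```python
from h import *
to(.6523,-.0129,.15,94.5)
w=shot('wrist','w13'); im=w['color'].astype(int)
wood=((im[:,:,0]-im[:,:,2]>45)&(im[:,:,0]>110)&(im[:,:,1]>70)&(im[:,:,0]-im[:,:,1]>25)).astype(np.uint8)
cs,_=cv2.findContours(wood,cv2.RETR_EXTERNAL,cv2.CHAIN_APPROX_NONE)
for q in cs:
    if cv2.contourArea(q)>100:
        r=cv2.minAreaRect(np.array([onz(w,*p[0],.022)[:2] for p in q],np.float32)); print(cv2.boundingRect(q),r)
M=R.from_euler('z',4.5,degrees=True).as_matrix()
print([np.round(proj(w,np.array([.532,.3945,.022])+M@np.array([.06*i,.017*j,0])),0) for i,j in((1,1),(1,-1),(-1,-1),(-1,1))])
```

```text
at [0.5321 0.3945 0.0055] shift [-0.482 -0.293 -1.385] jaw yaw 94.5 turnx 0.0 open 0.238 t 26.42 F [-1.7  1.   4.7] q [ 0.48  0.48  1.72  0.    0.94 -1.16]
(227, 309, 9, 33) ((0.5809062123298645, 0.3843262493610382), (0.021316710859537125, 0.0044400691986083984), 3.313588857650757)
(278, 298, 9, 44) ((0.5752896666526794, 0.4122219681739807), (0.028370795771479607, 0.004493009764701128), 5.6222710609436035)
(220, 127, 72, 215) ((0.5312058329582214, 0.3945653438568115), (0.11896227300167084, 0.03307469189167023), 4.728825569152832)
[array([286., 343.]), array([226., 343.]), array([219., 127.]), array([293., 127.])]
```

The opening is about 21 mm, so the pads hold the 23 mm tuft bed rather than the 34 mm block. The brush is still flat and centred (wood rectangle 119 x 33 mm at the TCP). I'll try a gentle lift and check whether it follows.

play_rows:
  rows:
    - [0, [-0.02, 0, 0], [0, 0, 0]]
    - [0, [-0.05, 0, 0], [0, 0, 0]]
    - [0, [-0.09, 0, 0], [0, 0, 0]]
    - [0, [-0.13, 0, 0], [0, 0, 0]]
    - [0, [-0.16, 0, 0], [0, 0, 0]]
    - [0, [-0.16, 0, 0], [0, 0, 0]]
    - [0, [-0.16, 0, 0], [0, 0, 0]]
    - [0, [-0.16, 0, 0], [0, 0, 0]]
  force: 60

```text
time: 27.13
eef_pos: [0.5317, 0.3939, 0.0529]
tcp_rot: [-0.519, 0.48, 0.519, 0.48]
contact_force: [-0.6, 0.9, -0.8]
opening: 0.232
```

Run:
```python
from h import *
to(.6523,-.0129,.15,94.5)
w=shot('wrist'); im=w['color'].astype(int)
s=shot('scene')
cv2.imwrite('pics/s14.png',np.hstack([cv2.resize(w['color'][:,:,::-1],(400,300)),cv2.resize(s['color'][230:340,310:457,::-1],(400,300),interpolation=cv2.INTER_CUBIC)]))
wood=((im[:,:,0]-im[:,:,2]>45)&(im[:,:,0]>110)&(im[:,:,1]>70)&(im[:,:,0]-im[:,:,1]>25)).astype(np.uint8)
cs,_=cv2.findContours(wood,cv2.RETR_EXTERNAL,cv2.CHAIN_APPROX_NONE)
z=ctrl.get_state()['eef_pos'][2]-.0055+.022
for q in cs:
    if cv2.contourArea(q)>100:
        r=cv2.minAreaRect(np.array([onz(w,*p[0],z)[:2] for p in q],np.float32)); print(cv2.boundingRect(q),r)
```

```text
at [0.5317 0.3939 0.0529] shift [-0.324 -0.294 -1.384] jaw yaw 94.5 turnx 0.0 open 0.232 t 27.13 F [-0.6  0.9 -0.8] q [ 0.48  0.42  1.71 -0.    1.02 -1.16]
(228, 308, 8, 33) ((0.5803916454315186, 0.3840511739253998), (0.021383028477430344, 0.003942913841456175), 2.9419121742248535)
(278, 303, 9, 39) ((0.5769766569137573, 0.4119614064693451), (0.02530074678361416, 0.004512971267104149), 5.620922565460205)
(221, 127, 71, 215) ((0.5311305522918701, 0.3940484821796417), (0.11948921531438828, 0.03306562453508377), 4.730978965759277)
(202, 0, 28, 12) ((0.4232892394065857, 0.3686927258968353), (0.00410312507301569, 0.011176131665706635), 4.306331634521484)
```

The brush follows rigidly and flat. I'll carry it high, over the bottle, to the long well.

play_rows:
  rows:
    - [0, [-0.08, 0, 0], [0, 0, 0]]
    - [0, [-0.18, 0, 0], [0, 0, 0]]
    - [0, [-0.28, 0, 0], [0, 0, 0]]
    - [0, [-0.38, 0, 0], [0, 0, 0]]
    - [0, [-0.457, 0, -0.04], [0, 0, 0]]
    - [0, [-0.457, -0.02, -0.14], [0, 0, 0]]
    - [0, [-0.457, -0.05, -0.26], [0, 0, 0]]
    - [0, [-0.457, -0.08, -0.38], [0, 0, 0]]
    - [0, [-0.457, -0.11, -0.5], [0, 0, 0]]
    - [0, [-0.457, -0.13, -0.6], [0, 0, 0]]

```text
time: 28.07
eef_pos: [0.5851, 0.2154, 0.1893]
tcp_rot: [-0.519, 0.481, 0.519, 0.48]
contact_force: [0.7, 0.7, -1.0]
opening: 0.226
```

play_rows:
  rows:
    - [0, [0, -0.02, -0.12], [0, 0, 0]]
    - [0, [0, -0.05, -0.25], [0, 0, 0]]
    - [0, [0, -0.09, -0.38], [0, 0, 0]]
    - [0, [0, -0.12, -0.5], [0, 0, 0]]
    - [0, [0, -0.14, -0.62], [0, 0, 0]]
    - [0, [0, -0.16, -0.72], [0, 0, 0]]
    - [0, [0, -0.164, -0.784], [0, 0, 0]]
    - [0, [0, -0.164, -0.784], [0, 0, 0]]
    - [0, [0, -0.164, -0.784], [0, 0, 0]]
    - [0, [0, -0.164, -0.784], [0, 0, 0]]

```text
time: 28.9
eef_pos: [0.652, -0.0122, 0.1893]
tcp_rot: [-0.519, 0.48, 0.52, 0.48]
contact_force: [-0.0, 0.3, -1.1]
opening: 0.226
```

play_rows:
  rows:
    - [0, [0, 0, 0], [0, 0, 0]]
    - [0, [0, 0, 0], [0, 0, 0]]
    - [0, [0, 0, 0], [0, 0, 0]]

```text
time: 29.15
eef_pos: [0.6523, -0.0116, 0.1901]
tcp_rot: [-0.52, 0.48, 0.52, 0.48]
contact_force: [0.1, -0.5, -1.6]
opening: 0.229
```

Run:
```python
from h import *
to(.6528,-.0129,.0155,94.5)
w=shot('wrist'); e=w['color'][:,:,::-1].copy()
t=np.array([.6524,-.0129,.021]); M=R.from_euler('z',4.5,degrees=True).as_matrix()
s=ctrl.get_state()['eef_pos']
for o,hx,hy,col in((t,.068,.025,(0,0,255)),(s+[-.0005,0,.0165],.06,.017,(0,200,0))):
    p=[proj(w,o+M@np.array([hx*i,hy*j,0])) for i,j in((1,1),(1,-1),(-1,-1),(-1,1))]
    cv2.polylines(e,[np.int32(p)],True,col,1)
cv2.imwrite('pics/w15.png',e)
```

```text
at [ 0.6523 -0.0116  0.1901] shift [ 0.582 -0.001 -0.004] jaw yaw 94.6 turnx 0.001 open 0.229 t 29.15 F [ 0.1 -0.5 -1.6] q [-0.17  0.25  1.65  0.    1.24 -1.82]
```

View pics/w15.png

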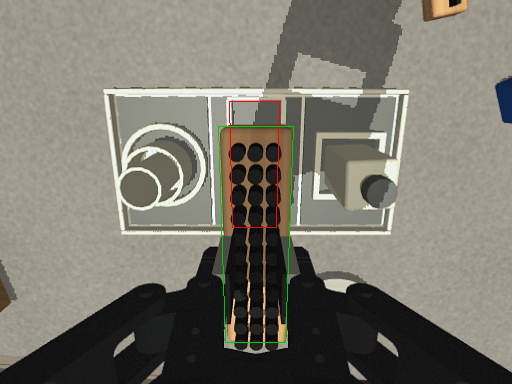

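Picture 16, the last: the brush (green) is aligned over the long well (red), bristles up. The cup with beaker at (160,175) and the bottle at (365,175) are in their wells. Lowering.

play_rows:
  rows:
    - [0, [0.08, -0.001, -0.004], [0, 0, 0]]
    - [0, [0.17, -0.001, -0.004], [0, 0, 0]]
    - [0, [0.26, -0.001, -0.004], [0, 0, 0]]
    - [0, [0.34, -0.001, -0.004], [0, 0, 0]]
    - [0, [0.41, -0.001, -0.004], [0, 0, 0]]
    - [0, [0.47, -0.001, -0.004], [0, 0, 0]]
    - [0, [0.52, -0.001, -0.004], [0, 0, 0]]
    - [0, [0.555, -0.001, -0.004], [0, 0, 0]]
    - [0, [0.575, -0.001, -0.004], [0, 0, 0]]
    - [0, [0.581, -0.001, -0.004], [0, 0, 0]]

```text
time: 30.03
eef_pos: [0.6525, -0.0138, 0.0149]
tcp_rot: [-0.519, 0.48, 0.52, 0.48]
contact_force: [-0.1, -0.1, -1.8]
opening: 0.229
```

play_rows:
  rows:
    - [0, [0, 0, 0], [0, 0, 0]]
    - [0, [0, 0, 0], [0, 0, 0]]
    - [0, [0, 0, 0], [0, 0, 0]]
    - [0, [0, 0, 0], [0, 0, 0]]
    - [45, [0, 0, 0], [0, 0, 0]]
    - [45, [0, 0, 0], [0, 0, 0]]
    - [45, [0, 0, 0], [0, 0, 0]]
    - [45, [0, 0, 0], [0, 0, 0]]
    - [45, [0, 0, 0], [0, 0, 0]]
    - [45, [0, 0, 0], [0, 0, 0]]

```text
time: 30.87
eef_pos: [0.6529, -0.0141, 0.0159]
tcp_rot: [0.519, -0.48, -0.519, -0.48]
contact_force: [-0.0, 0.8, 1.0]
opening: 0.451
```

play_rows:
  rows:
    - [45, [-0.06, 0, 0], [0, 0, 0]]
    - [45, [-0.14, 0, 0], [0, 0, 0]]
    - [45, [-0.24, 0, 0], [0, 0, 0]]
    - [45, [-0.34, 0, 0], [0, 0, 0]]
    - [45, [-0.44, 0, 0], [0, 0, 0]]
    - [45, [-0.54, 0, 0], [0, 0, 0]]
    - [45, [-0.64, 0, 0], [0, 0, 0]]
    - [45, [-0.7, 0, 0], [0, 0, 0]]
    - [45, [-0.7, 0, 0], [0, 0, 0]]
    - [45, [-0.7, 0, 0], [0, 0, 0]]

```text
time: 31.7
eef_pos: [0.6535, -0.0141, 0.2273]
tcp_rot: [0.52, -0.479, -0.518, -0.481]
contact_force: [-0.2, -0.5, 0.0]
opening: 0.451
```

play_rows:
  rows:
    - [45, [0, 0.05, 0.1], [0, 0, 0]]
    - [45, [0, 0.1, 0.2], [0, 0, 0]]
    - [45, [0, 0.15, 0.32], [0, 0, 0]]
    - [45, [0, 0.2, 0.44], [0, 0, 0]]
    - [45, [0, 0.25, 0.56], [0, 0, 0]]
    - [45, [0, 0.3, 0.68], [0, 0, 0]]
    - [45, [0, 0.3, 0.8], [0, 0, 0]]
    - [45, [0, 0.3, 0.9], [0, 0, 0]]
    - [45, [0, 0.3, 0.9], [0, 0, 0]]
    - [45, [0, 0.3, 0.9], [0, 0, 0]]

```text
time: 32.53
eef_pos: [0.5403, 0.249, 0.2231]
tcp_rot: [-0.519, 0.481, 0.521, 0.478]
contact_force: [0.4, 0.0, -0.5]
opening: 0.451
```

Run:
```python
from h import *
to(.65,0,.1,94.5)
c=shot('top'); im=c['color'].astype(int)
hs=cv2.cvtColor(c['color'],cv2.COLOR_RGB2HSV)
white=((hs[:,:,2]>150)&(hs[:,:,1]<50)).astype(np.uint8)
wood=((im[:,:,0]-im[:,:,2]>40)&(im[:,:,0]>110)).astype(np.uint8)
dark=((im.max(2)<75)).astype(np.uint8)
def comps(m,z,box,tag,mn=40):
    x0,y0,x1,y1=box
    for k in cv2.findContours(m[y0:y1,x0:x1],cv2.RETR_EXTERNAL,cv2.CHAIN_APPROX_NONE,offset=(x0,y0))[0]:
        if cv2.contourArea(k)<mn: continue
        r=cv2.minAreaRect(np.array([onz(c,*p[0],z)[:2] for p in k],np.float32))
        print(tag,cv2.boundingRect(k),np.round(r[0],4),np.round(np.array(r[1])*1000,1),round(r[2],1))
comps(wood,.031,(225,95,285,175),'brush')
comps(dark,.043,(235,100,275,170),'bristles',20)
bot=((hs[:,:,2]>120)&(hs[:,:,1]<50)).astype(np.uint8)
for nm,p in dict(beaker_top=(.66,-.111,.099),bottle_top=(.6446,.085,.097),cap=(.4516,-.2887,.045),rnd=(.4454,-.0137,.088),scr=(.4345,.1395,.022)).items(): print(nm,np.round(proj(c,p),1))
comps(white,.099,(270,105,320,165),'beaker/ring',20)
comps(white,.097,(190,100,240,170),'bottle',20)
comps(white,.045,(340,195,390,240),'cap'); comps(white,.088,(235,200,270,240),'rndb'); comps(wood,.022,(170,190,215,250),'scraper')
cv2.imwrite('pics/final.png',c['color'][:,:,::-1])
s=shot('scene')
for n,(x,y,z) in dict(block_mid=(.6524,-.0129,.043)).items(): print(np.round(proj(s,(x,y,z))))
i2=s['color'].astype(int); w2=((i2[:,:,0]-i2[:,:,2]>35)&(i2[:,:,0]>100)).astype(np.uint8)
for k in cv2.findContours(w2[185:290,130:290],cv2.RETR_EXTERNAL,cv2.CHAIN_APPROX_NONE,offset=(130,185))[0]:
    if cv2.contourArea(k)>30: print('scene wood',cv2.boundingRect(k))
M=R.from_euler('z',4.5,degrees=True).as_matrix()
q=np.array([proj(s,np.array([.6524,-.0129,zz])+M@np.array([.06*i,.017*j,0])) for i in(1,-1) for j in(1,-1) for zz in (.009,.031)]); print('expected block px',q.min(0).round(),q.max(0).round())
```

```text
at [0.5403 0.249  0.2231] shift [ 0.41  -0.299 -0.856] jaw yaw 94.68 turnx 0.002 open 0.451 t 32.53 F [ 0.4  0.  -0.5] q [ 0.26  0.1   1.76 -0.    1.28 -1.39]
brush (246, 109, 18, 49) [ 0.6541 -0.0144] [119.8  34.4] 5.4
beaker_top [296.9 124.2]
bottle_top [211.4 129.9]
cap [367.8 216.2]
rnd [253.5 217.5]
scr [190.3 221.6]
beaker/ring (270, 105, 48, 60) [ 0.6356 -0.1   ] [134.6 109.8] 4.0
bottle (199, 120, 32, 33) [0.6305 0.078 ] [73.8 69.6] 4.6
bottle (190, 104, 50, 66) [0.6288 0.0737] [147.5 113.7] 4.4
cap (355, 204, 26, 26) [ 0.451  -0.2882] [60.  60.9] 0.4
rndb (242, 205, 28, 24) [ 0.4478 -0.0182] [52.2 61.5] 0.6
scraper (178, 197, 26, 50) [0.4348 0.1392] [120.   35.3] 16.7
[200. 215.]
scene wood (176, 216, 38, 24)
expected block px [175. 206.] [225. 241.]
```

```bash
python3 -c "
from plant import ctrl
print(ctrl.sign_off())"
```

```text
the job is handed in; nothing more can be done
None
```

The tray is packed and handed in at about 33 s on the robot's clock. I placed the dosing cup in the round well, the beaker in the cup, the square bottle in the square well and the brush, bristles up, in the long well, in that order.

**Last checks**
- **Brush:** after release it measured 119.8 x 34.4 mm in the top view, assuming its seated height. It was centred at (0.654, -0.014), within 2 mm of the long well's centre.
- **Cup, beaker and bottle:** the last picture I viewed, taken before the brush went down, showed all three upright in place. My final top-view numbers for the beaker and the bottle merged with the tray rims, so they neither confirm nor contradict this.
- **Look-alikes:** the closed cap and scraper are within 1 mm of where they started. The round bottle's final measurement came out about 5 mm off with an oversized outline, so I don't trust it. The last picture that showed it had it standing where it started, and the arm never came near it.

**What went wrong on the way**
- **Cup:** the first grasp failed because the fingers closed before the arm had finished descending. It pushed the cup about 15 mm along the table, and I re-measured and picked it up properly.
- **Brush:** the fingers held the brush by its tufts rather than the wooden block (21 mm opening instead of the expected 34 mm). It stayed flat and firmly held, so I placed it that way.

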